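# Line up the open spice jar and snap its lid on

## Task

Stand the open spice jar upright on the cork coaster, squarely in its middle, so that it fills the gap in the row of jars on the low shelf, and let go of it. Then set the orange lid on it and press straight down until it clicks fully home, and keep pressing: finish with the gripper still on the lid, holding a firm downward push of about 10 N on it. Leave the two closed jars, the mug and the pepper mill where they stand.

Things in the scene. Friction and masses are not known exactly. Their poses are not given: they have to be found in the camera images.
- shelf: Low dark wooden counter shelf, fixed, board 120 mm deep (its x) by 300 mm long (its y), top face 40 mm above the counter. Origin: centre of its footprint, on the counter. Three jar places stand in a row along its y axis through its middle, 90 mm apart: two hold closed jars, the third (any of the three) has the coaster.
- coaster: Round cork coaster, 68 mm across and 3 mm thick, fixed to the shelf board at the empty place of the row. Origin: centre of its underside, on the board (40 mm above the counter); its top is 3 mm higher.
- open_jar: Loose open spice jar, blue with a yellow band, 280 g (may vary by 25 %). Origin: centre of its underside, z up. Round: body 52 mm across up to 62 mm high, shoulder narrowing to a white neck 34 mm across at 70 mm; a white rim collar 40 mm across (widest at 84 mm), narrowing to 35 mm at the top; flat closed sifter top 88 mm above the origin.
- lid: Loose orange snap lid, about 55 g, lying right way up on the counter. Origin: centre of its skirt's lower edge, z up. Skirt 50 mm across outside, 45 mm inside, 15 mm deep; disc 52 mm across, its top 19 mm above the origin. Four white spring clips in the skirt snap under the jar's rim collar. Fits at any yaw.
- jar_red: Closed jar with a red band in the row, loose, to be left alone. Same body as the open jar with a lid on: 52 mm across, 120 mm high over the knob. Origin: centre of its underside.
- jar_green: Closed jar with a green band in the row, loose, to be left alone. 52 mm across, 120 mm high over the knob. Origin: centre of its underside.
- mug: Terracotta mug on the counter, 80 mm across, 92 mm high, handle to its +y, to be left alone. Origin: centre of its underside.
- mill: Dark wooden pepper mill on the counter, 54 mm across, 150 mm high, to be left alone. Origin: centre of its underside.
- lid_knob (a point): Middle of the lid's round wooden knob, 35 mm above the lid's origin: knob 22 mm across, from 23 to 47 mm above the lid's origin, on an 18 mm neck from 19 to 23 mm.
- jar_top (a point): Centre of the open jar's flat top, 88 mm above its origin. Going on, the lid's clips first touch the rim with the lid's origin about 5 mm below this point, push back with roughly 6 to 10 N, let go with a drop of force at about 10 mm below; fully home, the lid's inner face rests on this top and its origin is 15 mm below.
Not all that is in view belongs to the job. Of the things shaped like the lid, the orange one is meant.

How it is judged:
By the outcome, as a careful person would: the job done as asked, in the order asked, and still so for the second after the job is handed in, while the arm keeps its last pose, push and grip.
It also fails if it takes over 58 s, if anything falls off the work surface, if the arm or the gripper's body presses on something with over 40 N, if the wrist force passes 120 N, or if a joint passes its speed limit or range.

## Robot

A 6-joint arm with a two-finger parallel gripper is mounted at the origin on the work surface. World frame = base frame: x ahead of the robot, y to its left, z up, the work surface at z = 0. Lengths are in m, angles in rad, forces in N, time in s.
With the tool pointing down it reaches from about 0.325 to 0.775 m from the base axis. Payload 9.3 kg.
Tool frame: the origin (TCP) lies midway between the tips of the shut fingers; the grasp point (between the pads) lies 19 mm behind it; z points along the fingers, y is the direction in which the jaws open and shut (so a half turn about z gives the same grasp; the last joint's range is limited). The gripper opens to 85 mm and grips with 20 to 120 N. Pads are 22 mm wide; open, the fingers measure 114 mm over their backs; the gripper's body (76 mm by 85 mm) begins 54 mm behind the grasp point. The pads swing forward as they close: fully open they stand 13 mm farther back than shut.
Start: joints at [-1.436, 0.259, 0.021, 1.334, 0, 1.418], TCP at [0.156, -0.527, 0.231] pointing down, gripper open.
Joint ranges: [-3.04, 3.04], [-0.91, 1.82], [-1.04, 1.36], [-1.92, 1.95], [-1.52, 1.45], [-3.14, 3.14]. Speed limits (rad/s): [2.22, 2.22, 2.79, 3.14, 3.14, 3.14].

## Interface

Orientations are given as [roll, pitch, yaw] about the fixed x, y, z axes, in that order (R = Rz(yaw) Ry(pitch) Rx(roll)).
In Python, from cell import sense, grab_frame, finish_job gives the robot as it stands.
- The arm moves only by the tool carry_out, never from a script. Its argument "plan" is a list of rows, each an object with "dp": the shift along the tool's x, y, z in m, a list of three; "dr": the turn, a rotation vector about the tool's x, y, z in rad, a list of three. A call has 1 to 8 rows; each row shifts and turns the commanded pose from where the row before left it, along the tool's axes as they then stand; what a row does not reach is not made up. A row lasts 1/12 s, in which the tool goes at most 41.7 mm and 7.16 degrees, less where a joint would pass 70% of its speed; a pose out of reach is approached as far as the arm can. A call is refused whole if a number of a shift passes 0.0417 or a number of a turn 0.125, either way. A call with a gripper value outside its range is refused whole. "claw" is the finger opening in m, from 0 to 0.0854, set as the call begins (left out, the last holds). The fingers move at their own pace and stop on an object; the grip force is fixed at half the most. Time passes only in rows, so rows that do not move let the fingers close. It gives the time, the measured TCP pose, the force and the opening at its end, in the units of the state.
- sense(): the state, without advancing time (a new reading comes with each control period).
- grab_frame(name): name is "scene" or "side" or "wrist"; returns a dict with "pixels" (384x512x3 uint8, red, green, blue), "fx", "fy", "cx", "cy" (pixels), "rvec" (rotation vector, rad) and "tvec" (3), from world to camera coordinates, as OpenCV has them; the wrist camera has in their place "T_tool_cam" (4x4, takes a point from camera to tool coordinates, whose origin is the TCP and whose axes are the flange's). Camera axes: x right, y down, z forward; pixel columns grow to the right and rows downward; lengths in m; the calibration is good to about 2 mm. The wrist camera is an equidistant fisheye: a pixel r from the principal point sees the ray r / f radians off the axis. A picture is of the moment at which its call begins: read the wrist's pose just before it. There is no depth.
- finish_job(): hands the job in, once; it reports no verdict.
The state is a dict: "time": time; "joints": joint angles; "dq": joint speeds; "tau": joint torques, N m; "position": TCP position; "eef_rot": TCP orientation; "wrist_force": force on the tool from outside, world axes, zero at the start; "moment": the same for the moment, N m; "gripper_width": finger opening in m.
Only numpy, scipy, OpenCV 4.12 (cv2) and the standard library are available. Lean on these libraries where they do the work, as an engineer would, in place of code of your own. Each camera call takes 0.05 s, during which the arm holds its last target. There are 200 camera calls.

## Working session

There is one attempt and no reset: what is moved stays moved. The work goes in short steps, Python scripts to look and compute and a tool call to move; the robot and the scene stay as the last step left them, time stands still between calls to the robot, and variables do not carry over. Pictures are saved under pics/ and viewed, about 8 in all and at most 12, crops included, and the job is handed in when it is done.

Besides the shell and the picture viewer there is one more tool, called after "Emit:" as name([rows], argument=value, ...), one row to a line, values as JSON. carry_out: Moves the arm, as the interface text tells. Its arguments: {"type":"object","properties":{"plan":{"type":"array"},"claw":{"type":"number"}},"required":["plan"]}

```bash
mkdir -p pics; ls
python3 - <<'E'
from cell import *
import cv2,numpy as np,pickle
s=sense();print(s)
d={n:grab_frame(n) for n in("scene","side","wrist")}
pickle.dump(d,open("f0.pkl","wb"))
for n in d:
  f=d[n];print(n,{k:f[k] for k in f if k!="pixels"})
  cv2.imwrite(f"pics/{n}0.png",f["pixels"][:,:,::-1])
E
```

```text
pics
{'time': 0.0, 'joints': array([-1.43559002e+00,  2.59212054e-01,  2.07379829e-02,  1.33368145e+00,
       -1.40630568e-05,  1.41821758e+00]), 'dq': array([-1.41426213e-03, -3.91459184e-05,  9.12001739e-04,  1.09991654e-03,
       -8.54126776e-04,  1.35113450e-03]), 'tau': array([-6.42903269e-04, -5.55640841e+01,  3.44525993e+01,  1.37072807e-02,
       -3.77020433e-04,  3.28480965e-06]), 'position': array([ 0.15607014, -0.5270971 ,  0.23064601]), 'eef_rot': array([-3.14024711e+00, -1.92680406e-04,  2.87784933e-01]), 'wrist_force': array([ 0.05870901, -0.26189134,  0.50944583]), 'moment': array([ 0.05915868, -0.05353611,  0.02102232]), 'gripper_width': 0.08526045359984057}
scene {'fx': 353.728025978424, 'fy': 353.728025978424, 'cx': 258.0906665505505, 'cy': 188.79867235817835, 'rvec': array([ 0.86037288,  2.63569233, -0.93259368]), 'tvec': array([ 0.4056208 , -0.18182797,  1.39246616])}
side {'fx': 411.08910815593225, 'fy': 411.08910815593225, 'cx': 250.40553641574508, 'cy': 191.18993221732734, 'rvec': array([ 1.04515619, -2.47046192,  0.93943256]), 'tvec': array([0.37368343, 0.33663202, 1.03158989])}
wrist {'fx': 297.3186396354542, 'fy': 297.3186396354542, 'cx': 255.079299153991, 'cy': 197.63964726684517, 'T_tool_cam': array([[-1.44297988e-05, -9.46983790e-01, -3.21281343e-01,
         8.33849058e-02],
       [ 9.99999998e-01, -3.55011231e-05,  5.97270576e-05,
        -2.40584404e-04],
       [-6.79664038e-05, -3.21281341e-01,  9.46983788e-01,
        -1.42852933e-01],
       [ 0.00000000e+00,  0.00000000e+00,  0.00000000e+00,
         1.00000000e+00]])}
```

View pics/scene0.png

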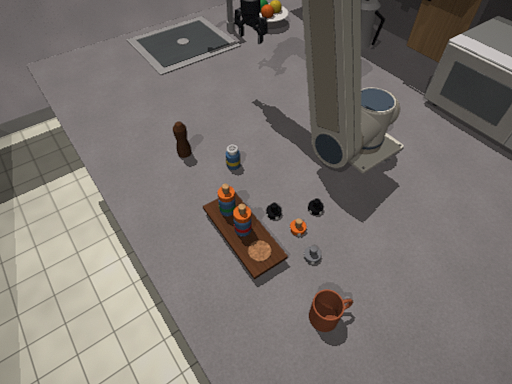

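View pics/side0.png

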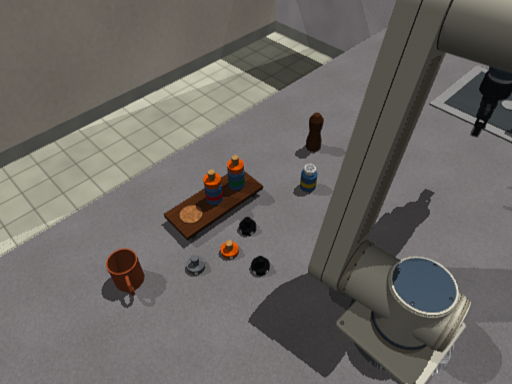

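Scene view: open jar upright at (232,157), orange lid at (299,228), coaster at (260,251), closed jars at (227,200) and (243,220). Side view: jar (309,178), lid (229,249), coaster (191,214). There are dark and grey decoy lids near the orange one.

```bash
cat > h.py <<'E'
import cv2,numpy as np
from scipy.spatial.transform import Rotation as Ro
def ray(f,u,v,s=None):
    "origin, direction in world; s = state for wrist"
    if "rvec" in f:
        R=cv2.Rodrigues(f["rvec"])[0]; d=np.array([(u-f["cx"])/f["fx"],(v-f["cy"])/f["fy"],1.])
        return -R.T@f["tvec"],R.T@d
    x,y=u-f["cx"],v-f["cy"]; r=np.hypot(x,y)+1e-9; t=r/f["fx"]
    d=np.array([np.sin(t)*x/r,np.sin(t)*y/r,np.cos(t)])
    T=f["T_tool_cam"]; R=Ro.from_euler("xyz",s["eef_rot"]).as_matrix()
    return s["position"]+R@T[:3,3],R@T[:3,:3]@d
def plane(f,u,v,z,s=None):
    o,d=ray(f,u,v,s); return o+d*(z-o[2])/d[2]
def tri(a,b):
    (o,d),(p,e)=a,b; A=np.c_[d,-e]; k=np.linalg.lstsq(A,p-o,rcond=None)[0]
    P,Q=o+k[0]*d,p+k[1]*e; return (P+Q)/2,np.linalg.norm(P-Q)
def blobs(f,lo,hi,box=None,amin=15):
    "HSV mask blobs: centroid, area, bbox; box=(u0,v0,u1,v1)"
    m=cv2.inRange(cv2.cvtColor(f["pixels"],cv2.COLOR_RGB2HSV),np.array(lo),np.array(hi))
    if box:
        k=np.zeros_like(m);k[box[1]:box[3],box[0]:box[2]]=1;m=m*k
    n,l,st,c=cv2.connectedComponentsWithStats(m)
    return sorted([(c[i].round(1).tolist(),int(st[i][4]),st[i][:4].tolist()) for i in range(1,n) if st[i][4]>=amin],key=lambda b:-b[1])
E
python3 - <<'E'
from h import *;import pickle
d=pickle.load(open("f0.pkl","rb"))
B={"scene":dict(jar=(222,142,244,172),lid=(285,215,312,240),coaster=(244,238,276,265),shelf=(195,175,295,280)),
"side":dict(jar=(298,160,322,196),lid=(217,238,242,262),coaster=(175,203,206,225),shelf=(155,150,270,245))}
C=dict(jar_white=("jar",(0,0,120),(180,70,255)),jar_blue=("jar",(95,90,20),(125,255,255)),yellow=("jar",(18,90,60),(35,255,255)),lid_or=("lid",(2,200,120),(14,255,255)),coaster=("coaster",(5,60,90),(20,190,255)),tops=("shelf",(2,225,120),(14,255,255)))
for n in d:
  if n=="wrist":continue
  for k,(b,lo,hi) in C.items(): print(n,k,blobs(d[n],lo,hi,B[n][b],8)[:4])
im=[cv2.resize(d["scene"]["pixels"][140:275,195:320],None,fx=4,fy=4),cv2.resize(d["side"]["pixels"][140:275,160:325],None,fx=4,fy=4)]
c=np.hstack(im); cv2.imwrite("pics/crop0.png",cv2.resize(c,(800,int(c.shape[0]*800/c.shape[1])))[:,:,::-1])
E
```

```text
scene jar_white [([229.8, 151.3], 306, [222, 142, 22, 30]), ([242.5, 163.8], 8, [241, 162, 3, 5])]
scene jar_blue [([232.3, 157.3], 99, [226, 151, 13, 12]), ([233.5, 167.1], 33, [227, 164, 13, 6])]
scene yellow [([232.2, 163.3], 41, [226, 160, 14, 7])]
scene lid_or [([297.4, 227.4], 93, [291, 221, 15, 12])]
scene coaster [([260.5, 251.0], 436, [247, 240, 29, 25]), ([247.2, 260.9], 50, [244, 255, 9, 10]), ([270.4, 261.7], 22, [268, 259, 6, 6]), ([259.5, 263.6], 10, [257, 263, 6, 2])]
scene tops []
side jar_white [([310.0, 168.0], 343, [298, 160, 24, 24]), ([311.8, 194.8], 14, [307, 194, 11, 2])]
side jar_blue [([308.1, 177.6], 139, [301, 170, 16, 14]), ([306.7, 188.9], 44, [300, 185, 15, 7])]
side yellow [([306.8, 184.6], 46, [300, 179, 17, 9])]
side lid_or [([229.9, 249.7], 119, [221, 242, 17, 14])]
side coaster [([190.0, 213.8], 323, [179, 205, 24, 18])]
side tops [([212.4, 179.8], 100, [204, 174, 17, 11]), ([238.0, 165.9], 62, [231, 160, 12, 11]), ([229.0, 163.4], 22, [227, 160, 5, 9])]
```

View pics/crop0.png

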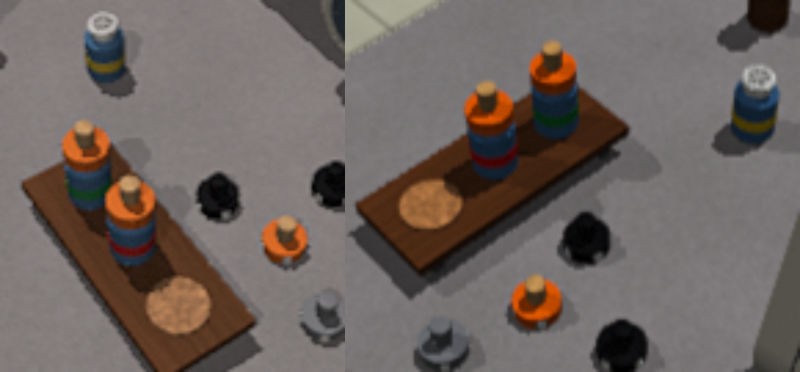

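Crop: the jar is upright, with its white top at scene (232,148) and side (310.4,167.5). The coaster is at scene (259.5,250.5) and side (190.8,214). The knob is at scene (299,222) and side (229,244). The open jar is clear of its neighbours.

Run:
```python
from h import *;import pickle
d=pickle.load(open("f0.pkl","rb"));S,D=d["scene"],d["side"]
P=dict(jartop=((232,148.3),(310.2,167.8),.088),coaster=((259.8,250.6),(190.4,213.9),.043),knob=((299,222),(229,243.5),.04),liddisc=((297.6,227),(229.8,249.5),.017),
 redknob=((242.2,208.5),(211.3,175),.155),greenknob=((225.5,188),(235,159.5),.155),s1=((256.6,274.5),(163,214),.04),s2=((286,257),(187,236),.04),dark1=((273.5,210),(248,226),.03))
for k,(a,b,z) in P.items():
  t,e=tri(ray(S,*a),ray(D,*b)); print(k,plane(S,*a,z)[:2].round(4),plane(D,*b,z)[:2].round(4),"tri",t.round(4),round(e,4))
```

```text
jartop [ 0.4758 -0.1934] [ 0.4717 -0.1956] tri [ 0.4736 -0.1977  0.0843] 0.0015
coaster [0.6226 0.1699] [0.6223 0.1694] tri [0.6224 0.1695 0.0427] 0.0004
knob [0.4625 0.1596] [0.4629 0.157 ] tri [0.4624 0.1584 0.0403] 0.0024
liddisc [0.4666 0.1611] [0.4587 0.1594] tri [0.4627 0.157  0.0094] 0.0013
redknob [0.6214 0.0829] [0.6119 0.0834] tri [0.6184 0.0785 0.1472] 0.0008
greenknob [ 0.6188 -0.0072] [ 0.6115 -0.0083] tri [ 0.6163 -0.0121  0.1489] 0.0007
s1 [0.6738 0.2242] [0.6822 0.2273] tri [0.6762 0.2287 0.0481] 0.0027
s2 [0.5725 0.2303] [0.5669 0.2258] tri [0.57   0.226  0.0345] 0.0041
dark1 [0.4939 0.0709] [0.4758 0.0711] tri [0.4857 0.0619 0.0127] 0.0007
```

Emit:
carry_out([
  {"dp": [0, 0, 0], "dr": [0, 0, -0.12]},
  {"dp": [0, 0, 0], "dr": [0, 0, -0.12]},
  {"dp": [0, 0, 0], "dr": [0, 0, -0.12]},
  {"dp": [0, 0, 0], "dr": [0, 0, -0.12]},
  {"dp": [0, 0, 0], "dr": [0, 0, -0.12]},
  {"dp": [0, 0, 0], "dr": [0, 0, -0.12]},
  {"dp": [0, 0, 0], "dr": [0, 0, -0.12]},
  {"dp": [0, 0, 0], "dr": [0, 0, -0.12]},
], claw=0.085)

```text
time: 0.82
position: [0.1561, -0.5272, 0.231]
eef_rot: [-3.141, -0.001, 1.254]
wrist_force: [-0.0, 0.0, -0.4]
gripper_width: 0.0849
```

Emit:
carry_out([
  {"dp": [0, 0, 0], "dr": [0, 0, -0.12]},
  {"dp": [0, 0, 0], "dr": [0, 0, -0.12]},
  {"dp": [0, 0, 0], "dr": [0, 0, -0.083]},
  {"dp": [0.028, 0.026, 0], "dr": [0, 0, 0]},
  {"dp": [0.028, 0.026, 0], "dr": [0, 0, 0]},
  {"dp": [0.028, 0.026, 0], "dr": [0, 0, 0]},
  {"dp": [0.028, 0.026, 0], "dr": [0, 0, 0]},
  {"dp": [0.028, 0.026, 0], "dr": [0, 0, 0]},
])

```text
time: 1.48
position: [0.2868, -0.3859, 0.2311]
eef_rot: [-3.142, -0.0, 1.57]
wrist_force: [1.3, -0.2, 0.7]
gripper_width: 0.0847
```

Emit:
carry_out([
  {"dp": [0.028, 0.026, 0], "dr": [0, 0, 0]},
  {"dp": [0.028, 0.026, 0], "dr": [0, 0, 0]},
  {"dp": [0.028, 0.026, 0], "dr": [0, 0, 0]},
  {"dp": [0.028, 0.026, 0], "dr": [0, 0, 0]},
  {"dp": [0.028, 0.026, 0], "dr": [0, 0, 0]},
  {"dp": [0.028, 0.026, 0], "dr": [0, 0, 0]},
  {"dp": [0.02, 0.028, 0], "dr": [0, 0, 0]},
  {"dp": [0, 0, 0], "dr": [0, 0, 0]},
])

```text
time: 2.15
position: [0.4734, -0.1959, 0.2309]
eef_rot: [3.141, -0.001, 1.575]
wrist_force: [-0.7, 0.4, -1.2]
gripper_width: 0.085
```

Run:
```python
from cell import *;import cv2,pickle
s=sense();print(s["time"],s["position"],s["eef_rot"],s["joints"])
f=grab_frame("wrist");pickle.dump((s,f),open("w1.pkl","wb"));cv2.imwrite("pics/w1.png",f["pixels"][:,:,::-1])
```

```text
2.15 [ 0.47342796 -0.19588776  0.23093612] [ 3.14059651e+00 -1.07719306e-03  1.57523418e+00] [-0.55705818  0.19408102 -0.06540561  1.31104006  0.0014422   1.00930102]
```

View pics/w1.png

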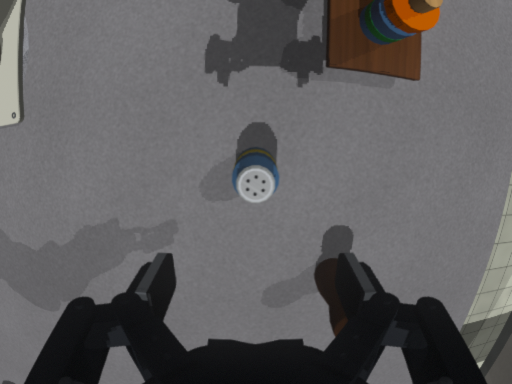

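Wrist view: the jar's sifter top is centred near (256,184), and the mill shows near (335,295), close to the right finger. I'll work out both positions.

Run:
```python
from h import *;import pickle
s,f=pickle.load(open("w1.pkl","rb"))
b=blobs(f,(0,0,150),(180,60,255),(220,150,290,215),100);print(b[:3])
for c in [b[0][0],(256.3,184)]: print(plane(f,*c,.088,s))
d=pickle.load(open("f0.pkl","rb"))
print("mill",tri(ray(d["scene"],180,125),ray(d["side"],316,116)),tri(ray(d["scene"],185,154),ray(d["side"],314,147)))
print("mill base wrist",plane(f,334,275,.14,s))
```

```text
[([255.5, 185.2], 833, [238, 168, 36, 35])]
[ 0.47452442 -0.19635864  0.088     ]
[ 0.4753183  -0.19510486  0.088     ]
mill (array([ 0.58671041, -0.35075933,  0.14134092]), np.float64(0.001998937346511143)) (array([ 0.58781883, -0.36172039, -0.00737328]), np.float64(0.006873564919247153))
mill base wrist [ 0.55010232 -0.26989325  0.14      ]
```

Emit:
carry_out([
  {"dp": [0, 0.001, 0.03], "dr": [0, 0, 0]},
  {"dp": [0, 0, 0.03], "dr": [0, 0, 0]},
  {"dp": [0, 0, 0.03], "dr": [0, 0, 0]},
  {"dp": [0, 0, 0.03], "dr": [0, 0, 0]},
  {"dp": [0, 0, 0.03], "dr": [0, 0, 0]},
  {"dp": [0, 0, 0.03], "dr": [0, 0, 0]},
  {"dp": [0, 0, 0.025], "dr": [0, 0, 0]},
  {"dp": [0, 0, 0], "dr": [0, 0, 0]},
])

```text
time: 2.87
position: [0.468, -0.1986, 0.0222]
eef_rot: [-3.135, -0.004, 1.57]
wrist_force: [-1.0, 0.6, -1.1]
gripper_width: 0.0847
```

Emit:
carry_out([
  {"dp": [0, 0, 0], "dr": [0, 0, 0]},
  {"dp": [0, 0, 0], "dr": [0, 0, 0]},
  {"dp": [0, 0, 0], "dr": [0, 0, 0]},
  {"dp": [0, 0, 0], "dr": [0, 0, 0]},
  {"dp": [0, 0, 0], "dr": [0, 0, 0]},
  {"dp": [0, 0, 0], "dr": [0, 0, 0]},
  {"dp": [0, 0, 0], "dr": [0, 0, 0]},
  {"dp": [0, 0, 0], "dr": [0, 0, 0]},
], claw=0.04)

```text
time: 3.53
position: [0.4722, -0.2003, 0.0283]
eef_rot: [3.138, 0.003, 1.571]
wrist_force: [0.2, -1.7, 8.3]
gripper_width: 0.0498
```

Emit:
carry_out([
  {"dp": [0, 0, -0.01], "dr": [0, 0, 0]},
  {"dp": [0, 0, -0.02], "dr": [0, 0, 0]},
  {"dp": [0, 0, -0.03], "dr": [0, 0, 0]},
  {"dp": [0, 0, -0.03], "dr": [0, 0, 0]},
  {"dp": [0, 0, -0.03], "dr": [0, 0, 0]},
  {"dp": [0, 0, -0.03], "dr": [0, 0, 0]},
  {"dp": [0, 0, -0.02], "dr": [0, 0, 0]},
  {"dp": [0, 0, 0], "dr": [0, 0, 0]},
])

```text
time: 4.2
position: [0.4725, -0.2002, 0.2016]
eef_rot: [3.135, 0.004, 1.571]
wrist_force: [-0.4, -0.7, -2.1]
gripper_width: 0.0506
```

Run:
```python
from cell import *;import cv2,pickle
s=sense();print(s["time"],s["position"],s["eef_rot"],s["wrist_force"],s["moment"],s["gripper_width"])
f=grab_frame("wrist");pickle.dump((s,f),open("w2.pkl","wb"));g=grab_frame("side");pickle.dump((s,g),open("s2.pkl","wb"))
import numpy as np
a=cv2.resize(g["pixels"][90:220,270:400],(390,390));cv2.imwrite("pics/w2.png",np.hstack([cv2.resize(f["pixels"],(410,390)),a])[:,:,::-1])
```

```text
4.2 [ 0.47251846 -0.20021563  0.20160519] [3.13464905 0.0044208  1.57097635] [-0.42739122 -0.74263868 -2.10836901] [-0.07401207  0.00816006 -0.05066962] 0.0505898634341886
```

View pics/w2.png

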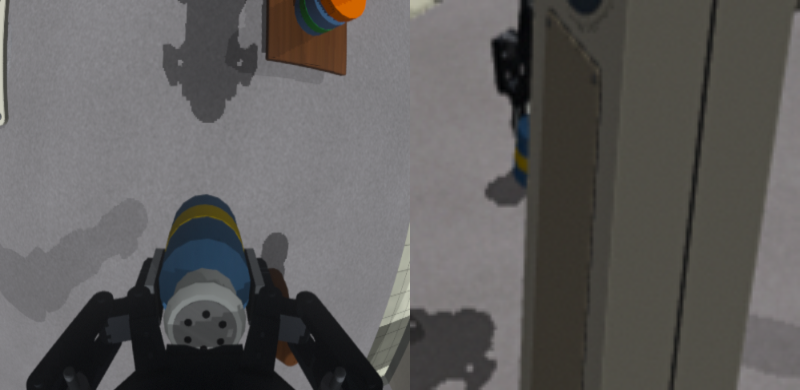

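The jar is held upright between the pads, with its sifter top around wrist pixel (256,318). The TCP is about 4 mm off the jar axis in y. I'll measure that offset and move at the same time.

Run:
```python
from h import *;import pickle
s,f=pickle.load(open("w2.pkl","rb"))
b=blobs(f,(0,0,110),(180,70,255),(205,280,310,350),100);print(b[:3])
z=s["position"][2]+.088-.0275
for c in [(256,316),(256,320)]: print(plane(f,*c,z,s)-s["position"])
```

```text
[([258.9, 293.2], 1303, [210, 280, 93, 40]), ([305.2, 328.3], 119, [298, 310, 12, 32])]
[0.00070608 0.01034314 0.0605    ]
[0.00070993 0.0083372  0.0605    ]
```

Emit:
carry_out([
  {"dp": [0, 0, -0.03], "dr": [0, 0, 0]},
  {"dp": [0, 0, -0.03], "dr": [0, 0, 0]},
  {"dp": [0.03, 0.0125, 0], "dr": [0, 0, 0]},
  {"dp": [0.03, 0.0125, 0], "dr": [0, 0, 0]},
  {"dp": [0.03, 0.0125, 0], "dr": [0, 0, 0]},
  {"dp": [0.03, 0.0125, 0], "dr": [0, 0, 0]},
  {"dp": [0.03, 0.0125, 0], "dr": [0, 0, 0]},
  {"dp": [0.03, 0.0125, 0], "dr": [0, 0, 0]},
])

```text
time: 4.97
position: [0.5459, -0.0178, 0.2547]
eef_rot: [-3.139, -0.0, 1.571]
wrist_force: [0.7, -0.9, -2.3]
gripper_width: 0.0504
```

Emit:
carry_out([
  {"dp": [0.03, 0.0125, 0], "dr": [0, 0, 0]},
  {"dp": [0.03, 0.0125, 0], "dr": [0, 0, 0]},
  {"dp": [0.03, 0.0125, 0], "dr": [0, 0, 0]},
  {"dp": [0.03, 0.0125, 0], "dr": [0, 0, 0]},
  {"dp": [0.025, 0.0125, 0], "dr": [0, 0, 0]},
  {"dp": [0.02, 0.01, 0], "dr": [0, 0, 0]},
  {"dp": [0, 0, 0], "dr": [0, 0, 0]},
  {"dp": [0, 0, 0], "dr": [0, 0, 0]},
])

```text
time: 5.63
position: [0.6183, 0.1467, 0.2539]
eef_rot: [-3.138, 0.0, 1.573]
wrist_force: [-0.5, 0.4, -1.4]
gripper_width: 0.0503
```

Run:
```python
from cell import *;import cv2,pickle
s=sense();print(s["time"],s["position"],s["eef_rot"],s["wrist_force"],s["gripper_width"])
f=grab_frame("wrist");pickle.dump((s,f),open("w3.pkl","wb"));cv2.imwrite("pics/w3.png",f["pixels"][:,:,::-1])
```

```text
5.6333 [0.61831487 0.14674491 0.25391581] [-3.13809387e+00  4.32496703e-04  1.57285721e+00] [-0.4776346   0.39874788 -1.40780554] 0.05029487504157174
```

View pics/w3.png

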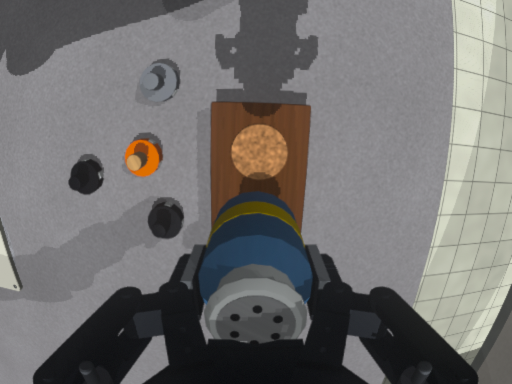

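Wrist view: the coaster is at (260,152), the orange lid at (142,158), and the jar hangs vertically. The ring of sifter holes is centred near (256,326) and the far edge of the jar base is at (258,194). I'll compute the coaster position, the jar offset and the tilt.

Run:
```python
from h import *;import pickle
s,f=pickle.load(open("w3.pkl","rb"));p=s["position"]
b=blobs(f,(5,60,90),(20,200,255),(225,115,295,190),200);print(b[:2])
m=cv2.inRange(cv2.cvtColor(f["pixels"],cv2.COLOR_RGB2HSV),(5,60,90),(20,200,255))
print("coaster",plane(f,*b[0][0],.043,s))
b2=b[0][2]; pts=[plane(f,b2[0],152,.043,s),plane(f,b2[0]+b2[2],152,.043,s),plane(f,260,b2[1],.043,s),plane(f,260,b2[1]+b2[3],.043,s)]
print(np.round(pts,4)[:,:2])
H=[(257,309),(235,317),(278,319),(235,333),(277,336),(255,342)]
for dz in(.058,.0605): 
  q=np.array([plane(f,*h,p[2]+dz,s)-p for h in H]);print("top ofs",q.mean(0).round(4), np.hypot(*(q-q.mean(0))[:,:2].T).round(4))
for v in(193,195): print("base far edge",(plane(f,257,v,p[2]-.0275,s)-p).round(4))
for v in(142,142): print("knob",plane(f,133,162,.04,s))
```

```text
[([259.6, 149.1], 4746, [225, 115, 70, 75])]
coaster [0.62339345 0.17141869 0.043     ]
[[0.5816 0.1679]
 [0.6662 0.1683]
 [0.6237 0.2125]
 [0.6242 0.1199]]
top ofs [0.0014 0.0023 0.058 ] [0.0091 0.0093 0.0091 0.009  0.0098 0.0088]
top ofs [0.0014 0.0047 0.0605] [0.0088 0.009  0.0088 0.0088 0.0095 0.0086]
base far edge [ 0.0017  0.0282 -0.0275]
base far edge [ 0.0017  0.0269 -0.0275]
knob [0.45965109 0.15708128 0.04      ]
knob [0.45965109 0.15708128 0.04      ]
```

Emit:
carry_out([
  {"dp": [0.0195, 0.004, 0], "dr": [0, 0, 0]},
  {"dp": [0, 0, 0.03], "dr": [0, 0, 0]},
  {"dp": [0, 0, 0.03], "dr": [0, 0, 0]},
  {"dp": [0, 0, 0.03], "dr": [0, 0, 0]},
  {"dp": [0, 0, 0.03], "dr": [0, 0, 0]},
  {"dp": [0, 0, 0.03], "dr": [0, 0, 0]},
  {"dp": [0, 0, 0.015], "dr": [0, 0, 0]},
  {"dp": [0, 0, 0], "dr": [0, 0, 0]},
])

```text
time: 6.35
position: [0.6199, 0.1635, 0.087]
eef_rot: [-3.134, 0.001, 1.569]
wrist_force: [-0.3, 0.5, -3.2]
gripper_width: 0.0503
```

Emit:
carry_out([
  {"dp": [0, 0, 0], "dr": [0, 0, 0]},
  {"dp": [0, 0, 0], "dr": [0, 0, 0]},
  {"dp": [0, 0, 0], "dr": [0, 0, 0]},
])

```text
time: 6.6
position: [0.6235, 0.1649, 0.0931]
eef_rot: [3.139, -0.0, 1.57]
wrist_force: [-0.2, 0.3, -2.3]
gripper_width: 0.0504
```

Run:
```python
from cell import *;import cv2,pickle,numpy as np
s=sense();print(s["time"],s["position"],s["eef_rot"],s["wrist_force"],s["gripper_width"])
f=grab_frame("wrist");g=grab_frame("scene");d=grab_frame("side");pickle.dump((s,f,g,d),open("w4.pkl","wb"))
c=[cv2.resize(x,(400,400)) for x in (f["pixels"][100:300,156:356],d["pixels"][130:250,140:260])]
cv2.imwrite("pics/w4.png",np.hstack(c)[:,:,::-1])
```

```text
6.6 [0.62345517 0.16485059 0.0930867 ] [ 3.13887554e+00 -3.28881595e-04  1.57031191e+00] [-0.2316318   0.27554895 -2.34723746] 0.050361130009660686
```

View pics/w4.png

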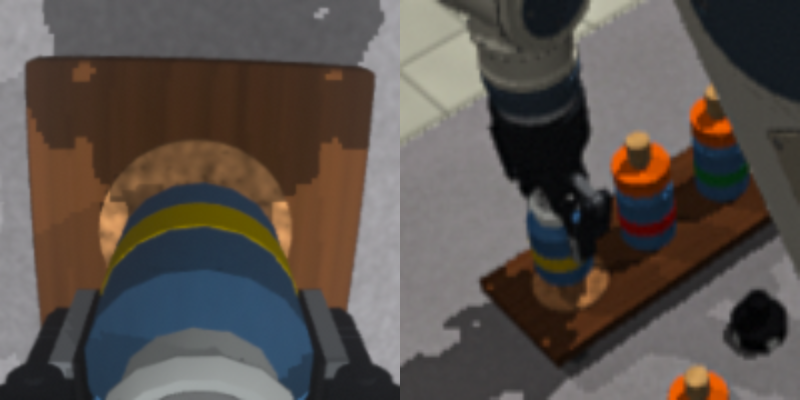

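Wrist crop: the coaster's far edge is at (254,169.5), with its left and right edges at (205.5,215) and (302.5,215). The far edge of the jar base is at (256,191.5). The side crop shows the jar vertical just over the coaster.

Run:
```python
from h import *;import pickle
s,f,g,d=pickle.load(open("w4.pkl","rb"));p=s["position"]
P=lambda u,v,z:plane(f,u,v,z,s).round(4)
print("coaster far",P(254,169.5,.043),"L",P(205.5,215,.043),"R",P(302.5,215,.043))
print("jar far",P(256,191.5,p[2]-.0283),"sides",P(208,235,p[2]-.0283),P(304,235,p[2]-.0283))
```

```text
coaster far [0.6235 0.2023 0.043 ] L [0.5892 0.1696 0.043 ] R [0.6577 0.1695 0.043 ]
jar far [0.6248 0.1938 0.0648] sides [0.5939 0.1645 0.0648] [0.6557 0.1644 0.0648]
```

Emit:
carry_out([
  {"dp": [0.0005, -0.001, 0.006], "dr": [0, 0, 0]},
  {"dp": [0, 0, 0.005], "dr": [0, 0, 0]},
  {"dp": [0, 0, 0.005], "dr": [0, 0, 0]},
  {"dp": [0, 0, 0.003], "dr": [0, 0, 0]},
  {"dp": [0, 0, 0], "dr": [0, 0, 0]},
  {"dp": [0, 0, 0], "dr": [0, 0, 0]},
  {"dp": [0, 0, 0], "dr": [0, 0, 0]},
  {"dp": [0, 0, 0], "dr": [0, 0, 0]},
])

```text
time: 7.42
position: [0.6216, 0.1656, 0.0721]
eef_rot: [-3.141, 0.0, 1.571]
wrist_force: [0.4, 0.8, -1.9]
gripper_width: 0.0504
```

Emit:
carry_out([
  {"dp": [0, 0, 0.001], "dr": [0, 0, 0]},
  {"dp": [0, 0, 0], "dr": [0, 0, 0]},
  {"dp": [0, 0, 0], "dr": [0, 0, 0]},
])

```text
time: 7.67
position: [0.6217, 0.1656, 0.0714]
eef_rot: [3.141, -0.0, 1.571]
wrist_force: [-0.8, -0.1, -0.2]
gripper_width: 0.0505
```

Emit:
carry_out([
  {"dp": [0, 0, 0.0007], "dr": [0, 0, 0]},
  {"dp": [0, 0, 0], "dr": [0, 0, 0]},
  {"dp": [0, 0, 0], "dr": [0, 0, 0]},
])

```text
time: 7.92
position: [0.6217, 0.1657, 0.0714]
eef_rot: [3.141, -0.0, 1.571]
wrist_force: [-2.5, -0.3, 5.4]
gripper_width: 0.0503
```

Emit:
carry_out([
  {"dp": [0, 0, 0], "dr": [0, 0, 0]},
  {"dp": [0, 0, 0], "dr": [0, 0, 0]},
  {"dp": [0, 0, 0], "dr": [0, 0, 0]},
  {"dp": [0, 0, 0], "dr": [0, 0, 0]},
  {"dp": [0, 0, 0], "dr": [0, 0, 0]},
  {"dp": [0, 0, 0], "dr": [0, 0, 0]},
], claw=0.085)

```text
time: 8.42
position: [0.6216, 0.1656, 0.0704]
eef_rot: [-3.141, 0.0, 1.571]
wrist_force: [0.5, -0.3, -0.8]
gripper_width: 0.085
```

Emit:
carry_out([
  {"dp": [0, 0, -0.01], "dr": [0, 0, 0]},
  {"dp": [0, 0, -0.02], "dr": [0, 0, 0]},
  {"dp": [0, 0, -0.03], "dr": [0, 0, 0]},
  {"dp": [0, 0, -0.04], "dr": [0, 0, 0]},
  {"dp": [0, 0, -0.04], "dr": [0, 0, 0]},
  {"dp": [0, 0, -0.04], "dr": [0, 0, 0]},
  {"dp": [0, -0.02, -0.01], "dr": [0, 0, 0]},
  {"dp": [0, -0.02, 0], "dr": [0, 0, 0]},
])

```text
time: 9.08
position: [0.5829, 0.1657, 0.2651]
eef_rot: [3.134, -0.001, 1.57]
wrist_force: [-0.3, -0.2, -0.0]
gripper_width: 0.0851
```

Emit:
carry_out([
  {"dp": [-0.0, -0.03, 0], "dr": [0, 0, 0]},
  {"dp": [-0.0, -0.03, 0], "dr": [0, 0, 0]},
  {"dp": [-0.0, -0.03, 0], "dr": [0, 0, 0]},
  {"dp": [-0.006, -0.03, 0], "dr": [0, 0, 0]},
  {"dp": [0, 0, 0], "dr": [0, 0, 0]},
  {"dp": [0, 0, 0], "dr": [0, 0, 0]},
  {"dp": [0, 0, 0], "dr": [0, 0, 0]},
])

```text
time: 9.67
position: [0.4621, 0.1597, 0.2615]
eef_rot: [3.14, -0.0, 1.571]
wrist_force: [0.1, -0.1, 0.0]
gripper_width: 0.0849
```

Run:
```python
from cell import *;import cv2,pickle,numpy as np
s=sense();print(s["time"],s["position"],s["eef_rot"],s["wrist_force"],s["gripper_width"])
f=grab_frame("wrist");g=grab_frame("scene");d=grab_frame("side");pickle.dump((s,f,g,d),open("w5.pkl","wb"))
c=[f["pixels"][:,:],cv2.resize(d["pixels"][130:260,140:240],(288,384))]
cv2.imwrite("pics/w5.png",np.hstack(c)[:,:,::-1])
```

```text
9.6667 [0.46213375 0.1596821  0.26154263] [ 3.13967492e+00 -3.01673222e-04  1.57074904e+00] [ 0.11341662 -0.07694666  0.00662313] 0.0848970430945106
```

View pics/w5.png

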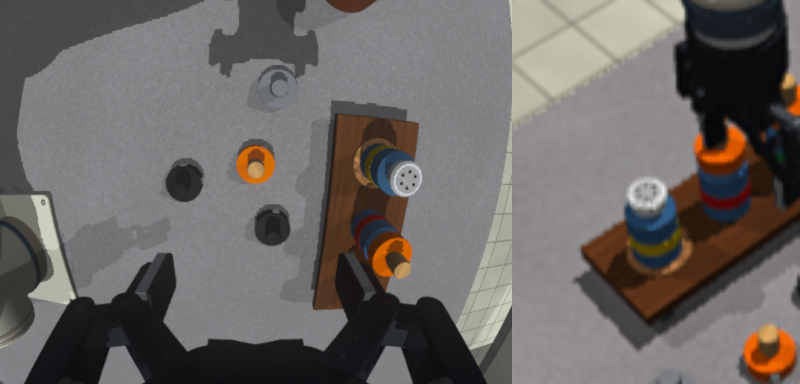

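The jar stands upright on the coaster. The orange lid's disc is at (256,165) and its knob top is near (257,170) in the wrist view, with decoys at (272,225), (185,180) and (277,85).

Run:
```python
from h import *;import pickle
s,f,g,d=pickle.load(open("w5.pkl","rb"));p=s["position"]
P=lambda u,v,z:plane(f,u,v,z,s).round(4)
b=blobs(f,(2,200,120),(14,255,255),(230,135,285,190),50);print(b)
u,v,w,h=b[0][2];print("disc",P(u+w/2,v+h/2,.017))
k=blobs(f,(10,60,120),(22,185,255),(242,155,272,185),20);print(k[:3]);print("knob",P(*k[0][0],.044))
print("decoys",P(272,226,.02),P(277,86,.02),P(185,182,.02))
R=[P(u,v,.131)for u,v in[(391,179),(421,179),(406,162),(406,197)]];print("jartop",R)
for n,x,(a,b_) in(("side",d,(0,0)),):
  print(n,blobs(x,(0,0,130),(180,60,255),(160,185,182,204),20)[:2])
print(tri(ray(d,140+135/2.88,130+193/2.954),ray(f,406,179,s)))
```

```text
[([249.9, 161.7], 307, [237, 148, 28, 32])]
disc [0.4576 0.1589 0.017 ]
[([255.2, 169.5], 232, [247, 162, 18, 16])]
knob [0.4631 0.1577 0.044 ]
decoys [0.487  0.0702 0.02  ] [0.4908 0.2619 0.02  ] [0.3672 0.1352 0.02  ]
jartop [array([0.602 , 0.1702, 0.131 ]), array([0.6393, 0.171 , 0.131 ]), array([0.6175, 0.1886, 0.131 ]), array([0.6234, 0.1508, 0.131 ])]
side [([170.1, 193.7], 403, [160, 185, 22, 19])]
(array([0.62240895, 0.16911165, 0.12647858]), np.float64(0.0008059985731491679))
```

Emit:
carry_out([
  {"dp": [-0.0017, 0.001, 0.035], "dr": [0, 0, 0]},
  {"dp": [0, 0, 0.035], "dr": [0, 0, 0]},
  {"dp": [0, 0, 0.035], "dr": [0, 0, 0]},
  {"dp": [0, 0, 0.035], "dr": [0, 0, 0]},
  {"dp": [0, 0, 0.03], "dr": [0, 0, 0]},
  {"dp": [0, 0, 0.02], "dr": [0, 0, 0]},
  {"dp": [0, 0, 0.01], "dr": [0, 0, 0]},
  {"dp": [0, 0, 0], "dr": [0, 0, 0]},
], claw=0.045)

```text
time: 10.48
position: [0.4617, 0.1576, 0.0578]
eef_rot: [-3.136, 0.001, 1.57]
wrist_force: [0.1, 0.0, -0.0]
gripper_width: 0.0454
```

Emit:
carry_out([
  {"dp": [0, 0, 0], "dr": [0, 0, 0]},
  {"dp": [0, 0, 0], "dr": [0, 0, 0]},
  {"dp": [0, 0, 0], "dr": [0, 0, 0]},
])

```text
time: 10.73
position: [0.4635, 0.158, 0.0615]
eef_rot: [3.14, -0.0, 1.571]
wrist_force: [0.0, 0.5, 0.6]
gripper_width: 0.0448
```

Run:
```python
from cell import *;import cv2,pickle,numpy as np
s=sense();print(s["time"],s["position"],s["eef_rot"],s["wrist_force"],s["gripper_width"])
f=grab_frame("wrist");pickle.dump((s,f),open("w6.pkl","wb"))
cv2.imwrite("pics/w6.png",f["pixels"][:,:,::-1])
```

```text
10.7333 [0.46350387 0.1580152  0.06147986] [ 3.13999142e+00 -2.35084370e-04  1.57074606e+00] [0.03225945 0.50397286 0.64172985] 0.04483634209010793
```

View pics/w6.png

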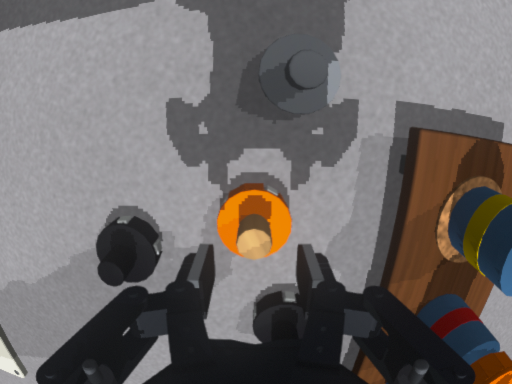

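The knob top is at about (254,243), midway between the fingers. The disc spans u 218–291.

Run:
```python
from h import *;import pickle
s,f=pickle.load(open("w6.pkl","rb"));P=lambda u,v,z:plane(f,u,v,z,s).round(4)
print(P(254,243,.047),P(218,224,.019),P(291,224,.019),P(254,258,.019))
```

```text
[0.4636 0.1593 0.047 ] [0.4389 0.1592 0.019 ] [0.4888 0.1592 0.019 ] [0.4635 0.1325 0.019 ]
```

Emit:
carry_out([
  {"dp": [0, 0, 0.01], "dr": [0, 0, 0]},
  {"dp": [0, 0, 0.01], "dr": [0, 0, 0]},
  {"dp": [0, 0, 0.009], "dr": [0, 0, 0]},
  {"dp": [0, 0, 0.003], "dr": [0, 0, 0]},
  {"dp": [0, 0, 0], "dr": [0, 0, 0]},
  {"dp": [0, 0, 0], "dr": [0, 0, 0]},
  {"dp": [0, 0, 0], "dr": [0, 0, 0]},
])

```text
time: 11.37
position: [0.463, 0.158, 0.0291]
eef_rot: [3.141, -0.0, 1.571]
wrist_force: [0.5, -1.1, 0.1]
gripper_width: 0.045
```

Emit:
carry_out([
  {"dp": [0.001, 0.0005, 0.004], "dr": [0, 0, 0]},
  {"dp": [0, 0, 0], "dr": [0, 0, 0]},
  {"dp": [0, 0, 0], "dr": [0, 0, 0]},
])

```text
time: 11.62
position: [0.4631, 0.159, 0.0245]
eef_rot: [-3.141, -0.0, 1.571]
wrist_force: [-1.0, -0.5, -0.2]
gripper_width: 0.0454
```

Emit:
carry_out([
  {"dp": [0, 0, 0], "dr": [0, 0, 0]},
  {"dp": [0, 0, 0], "dr": [0, 0, 0]},
  {"dp": [0, 0, 0], "dr": [0, 0, 0]},
  {"dp": [0, 0, 0], "dr": [0, 0, 0]},
  {"dp": [0, 0, 0], "dr": [0, 0, 0]},
  {"dp": [0, 0, 0], "dr": [0, 0, 0]},
  {"dp": [0, 0, 0], "dr": [0, 0, 0]},
  {"dp": [0, 0, 0], "dr": [0, 0, 0]},
], claw=0.01)

```text
time: 12.28
position: [0.4632, 0.159, 0.0248]
eef_rot: [3.141, -0.0, 1.571]
wrist_force: [-1.5, -0.7, 5.9]
gripper_width: 0.0197
```

Emit:
carry_out([
  {"dp": [0, 0, -0.01], "dr": [0, 0, 0]},
  {"dp": [0, 0, -0.03], "dr": [0, 0, 0]},
  {"dp": [0, 0, -0.04], "dr": [0, 0, 0]},
  {"dp": [0, 0, -0.04], "dr": [0, 0, 0]},
  {"dp": [0, 0, -0.04], "dr": [0, 0, 0]},
  {"dp": [0, 0, -0.03], "dr": [0, 0, 0]},
  {"dp": [0, 0.02, 0], "dr": [0, 0, 0]},
  {"dp": [0, 0.03, 0], "dr": [0, 0, 0]},
])

```text
time: 12.95
position: [0.513, 0.1593, 0.2176]
eef_rot: [3.137, -0.001, 1.572]
wrist_force: [0.0, -0.2, -0.3]
gripper_width: 0.0197
```

Emit:
carry_out([
  {"dp": [0, 0.03, 0], "dr": [0, 0, 0]},
  {"dp": [0, 0.03, 0], "dr": [0, 0, 0]},
  {"dp": [0.005, 0.028, 0], "dr": [0, 0, 0]},
  {"dp": [0.005, 0.02, 0], "dr": [0, 0, 0]},
  {"dp": [0, 0, 0], "dr": [0, 0, 0]},
  {"dp": [0, 0, 0], "dr": [0, 0, 0]},
  {"dp": [0, 0, 0], "dr": [0, 0, 0]},
  {"dp": [0, 0, 0], "dr": [0, 0, 0]},
])

```text
time: 13.62
position: [0.6203, 0.1689, 0.2147]
eef_rot: [-3.141, 0.0, 1.571]
wrist_force: [-0.3, -0.9, -0.6]
gripper_width: 0.0205
```

Run:
```python
from cell import *;import cv2,pickle,numpy as np
s=sense();print(s["time"],s["position"],s["eef_rot"],s["wrist_force"],s["gripper_width"])
f=grab_frame("wrist");g=grab_frame("scene");d=grab_frame("side");pickle.dump((s,f,g,d),open("w7.pkl","wb"))
c=[f["pixels"][:,:],cv2.resize(d["pixels"][110:240,140:240],(288,384))]
cv2.imwrite("pics/w7.png",np.hstack(c)[:,:,::-1])
```

```text
13.6167 [0.62030252 0.16886804 0.21471185] [-3.14126240e+00  6.04676702e-05  1.57090380e+00] [-0.30896927 -0.93234207 -0.61625794] 0.020517319884503647
```

View pics/w7.png

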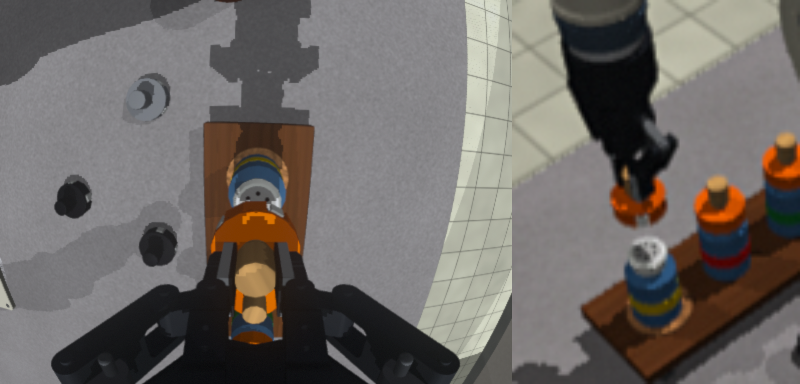

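The lid is level over the jar. The jar body edges are near u 229 and 288 at v≈187, and the lid disc spans u≈212–300.

Run:
```python
from h import *;import pickle
s,f,g,d=pickle.load(open("w7.pkl","rb"));p=s["position"];P=lambda u,v,z:plane(f,u,v,z,s).round(4)
hsv=cv2.cvtColor(f["pixels"],cv2.COLOR_RGB2HSV)
for v in(180,186,192):
  m=np.where(cv2.inRange(hsv,(95,80,15),(125,255,255))[v,215:305])[0]+215; print(v,m.min(),m.max(),P(m.min(),v,.1),P(m.max()+1,v,.1))
for v in(196,200,203):
  m=np.where(cv2.inRange(hsv,(0,0,120),(180,60,255))[v,228:290])[0]+228; print("rim",v,m.min(),m.max(),P(m.min(),v,.127),P(m.max()+1,v,.127))
for v in(230,240):
  m=np.where(cv2.inRange(hsv,(2,200,60),(14,255,255))[v,200:312])[0]+200; print("lid",v,m.min(),m.max(),P(m.min(),v,p[2]-.006),P(m.max()+1,v,p[2]-.006))
# jar top via scene+side
for n,im in(("scene",g),("side",d)): 
  b={"scene":(235,215,275,255),"side":(175,185,200,206)}[n]; print(n,blobs(im,(0,0,130),(180,50,255),b,10)[:3])
print("side-only jar top",plane(d,140+136/2.88,110+246/2.954,.131))
```

```text
180 232 281 [0.6001 0.1814 0.1   ] [0.6451 0.1814 0.1   ]
186 230 283 [0.5981 0.1757 0.1   ] [0.647  0.1758 0.1   ]
192 229 285 [0.5971 0.17   0.1   ] [0.649  0.1701 0.1   ]
rim 196 234 280 [0.6036 0.1752 0.127 ] [0.6421 0.1752 0.127 ]
rim 200 233 280 [0.6027 0.1717 0.127 ] [0.6422 0.1717 0.127 ]
rim 203 233 280 [0.6027 0.1691 0.127 ] [0.6423 0.1691 0.127 ]
lid 230 217 294 [0.5999 0.1825 0.2087] [0.6431 0.1825 0.2087]
lid 240 212 298 [0.5967 0.1762 0.2087] [0.6458 0.1762 0.2087]
scene [([259.1, 235.3], 102, [253, 230, 15, 13]), ([270.9, 228.3], 31, [268, 224, 7, 12])]
side [([185.5, 191.9], 264, [175, 185, 25, 20])]
side-only jar top [0.62400598 0.16535425 0.131     ]
```

Emit:
carry_out([
  {"dp": [0, 0.0015, 0.01], "dr": [0, 0, 0]},
  {"dp": [0, 0, 0.02], "dr": [0, 0, 0]},
  {"dp": [0, 0, 0.015], "dr": [0, 0, 0]},
  {"dp": [0, 0, 0.008], "dr": [0, 0, 0]},
  {"dp": [0, 0, 0.003], "dr": [0, 0, 0]},
  {"dp": [0, 0, 0], "dr": [0, 0, 0]},
  {"dp": [0, 0, 0], "dr": [0, 0, 0]},
  {"dp": [0, 0, 0], "dr": [0, 0, 0]},
])

```text
time: 14.43
position: [0.623, 0.169, 0.1595]
eef_rot: [3.14, -0.0, 1.571]
wrist_force: [0.6, -0.2, 0.1]
gripper_width: 0.0198
```

Emit:
carry_out([
  {"dp": [0, 0, 0.002], "dr": [0, 0, 0]},
  {"dp": [0, 0, 0.002], "dr": [0, 0, 0]},
  {"dp": [0, 0, 0], "dr": [0, 0, 0]},
  {"dp": [0, 0, 0], "dr": [0, 0, 0]},
  {"dp": [0, 0, 0], "dr": [0, 0, 0]},
])

```text
time: 14.85
position: [0.6226, 0.1689, 0.1547]
eef_rot: [3.141, 0.0, 1.571]
wrist_force: [0.0, 0.4, -0.6]
gripper_width: 0.0199
```

Emit:
carry_out([
  {"dp": [0, 0, 0.0015], "dr": [0, 0, 0]},
  {"dp": [0, 0, 0.0015], "dr": [0, 0, 0]},
  {"dp": [0, 0, 0.001], "dr": [0, 0, 0]},
  {"dp": [0, 0, 0], "dr": [0, 0, 0]},
  {"dp": [0, 0, 0], "dr": [0, 0, 0]},
])

```text
time: 15.27
position: [0.6227, 0.169, 0.1508]
eef_rot: [3.141, -0.0, 1.571]
wrist_force: [-1.7, 1.6, 3.7]
gripper_width: 0.0194
```

Emit:
carry_out([
  {"dp": [0, 0, 0.0015], "dr": [0, 0, 0]},
  {"dp": [0, 0, 0], "dr": [0, 0, 0]},
  {"dp": [0, 0, 0], "dr": [0, 0, 0]},
])

```text
time: 15.52
position: [0.6227, 0.169, 0.1493]
eef_rot: [3.141, -0.0, 1.571]
wrist_force: [-2.0, 1.4, 4.6]
gripper_width: 0.0198
```

Emit:
carry_out([
  {"dp": [0, 0, 0.0015], "dr": [0, 0, 0]},
  {"dp": [0, 0, 0], "dr": [0, 0, 0]},
  {"dp": [0, 0, 0], "dr": [0, 0, 0]},
])

```text
time: 15.77
position: [0.6227, 0.169, 0.1477]
eef_rot: [3.141, -0.0, 1.571]
wrist_force: [-0.7, 2.2, 5.6]
gripper_width: 0.0199
```

Emit:
carry_out([
  {"dp": [0, 0, 0.0015], "dr": [0, 0, 0]},
  {"dp": [0, 0, 0], "dr": [0, 0, 0]},
  {"dp": [0, 0, 0], "dr": [0, 0, 0]},
])

```text
time: 16.02
position: [0.6223, 0.1686, 0.1452]
eef_rot: [-3.14, 0.001, 1.571]
wrist_force: [-0.6, -0.1, -2.5]
gripper_width: 0.0196
```

Emit:
carry_out([
  {"dp": [0, 0, 0.0015], "dr": [0, 0, 0]},
  {"dp": [0, 0, 0], "dr": [0, 0, 0]},
  {"dp": [0, 0, 0], "dr": [0, 0, 0]},
])

```text
time: 16.27
position: [0.6224, 0.1688, 0.144]
eef_rot: [-3.141, 0.0, 1.571]
wrist_force: [0.5, 0.7, -2.9]
gripper_width: 0.0205
```

Emit:
carry_out([
  {"dp": [0, 0, 0.001], "dr": [0, 0, 0]},
  {"dp": [0, 0, 0], "dr": [0, 0, 0]},
  {"dp": [0, 0, 0], "dr": [0, 0, 0]},
])

```text
time: 16.52
position: [0.6226, 0.1689, 0.1434]
eef_rot: [-3.141, 0.0, 1.571]
wrist_force: [0.1, 0.7, -2.0]
gripper_width: 0.0198
```

Emit:
carry_out([
  {"dp": [0, 0, 0.001], "dr": [0, 0, 0]},
  {"dp": [0, 0, 0], "dr": [0, 0, 0]},
  {"dp": [0, 0, 0], "dr": [0, 0, 0]},
])

```text
time: 16.77
position: [0.6226, 0.1689, 0.1425]
eef_rot: [-3.142, 0.0, 1.571]
wrist_force: [0.3, 0.7, -2.4]
gripper_width: 0.02
```

Clicked: the force dropped at about 10 mm below the jar top. Now down to home.

Emit:
carry_out([
  {"dp": [0, 0, 0.001], "dr": [0, 0, 0]},
  {"dp": [0, 0, 0], "dr": [0, 0, 0]},
  {"dp": [0, 0, 0], "dr": [0, 0, 0]},
])

```text
time: 17.02
position: [0.6227, 0.1689, 0.1417]
eef_rot: [3.141, 0.0, 1.571]
wrist_force: [-0.2, -0.7, -1.3]
gripper_width: 0.0196
```

Emit:
carry_out([
  {"dp": [0, 0, 0.0007], "dr": [0, 0, 0]},
  {"dp": [0, 0, 0], "dr": [0, 0, 0]},
  {"dp": [0, 0, 0], "dr": [0, 0, 0]},
])

```text
time: 17.27
position: [0.6228, 0.1689, 0.1411]
eef_rot: [3.141, -0.0, 1.571]
wrist_force: [-0.1, -0.7, -0.2]
gripper_width: 0.02
```

Emit:
carry_out([
  {"dp": [0, 0, 0.0004], "dr": [0, 0, 0]},
  {"dp": [0, 0, 0], "dr": [0, 0, 0]},
  {"dp": [0, 0, 0], "dr": [0, 0, 0]},
])

```text
time: 17.52
position: [0.6229, 0.1689, 0.1409]
eef_rot: [3.141, -0.0, 1.571]
wrist_force: [0.8, -0.4, 2.7]
gripper_width: 0.0198
```

Emit:
carry_out([
  {"dp": [0, 0, 0.0006], "dr": [0, 0, 0]},
  {"dp": [0, 0, 0], "dr": [0, 0, 0]},
  {"dp": [0, 0, 0], "dr": [0, 0, 0]},
  {"dp": [0, 0, 0], "dr": [0, 0, 0]},
])

```text
time: 17.85
position: [0.623, 0.1689, 0.1409]
eef_rot: [3.14, -0.0, 1.571]
wrist_force: [-0.3, -1.3, 7.2]
gripper_width: 0.0198
```

Emit:
carry_out([
  {"dp": [0, 0, 0.0003], "dr": [0, 0, 0]},
  {"dp": [0, 0, 0], "dr": [0, 0, 0]},
  {"dp": [0, 0, 0], "dr": [0, 0, 0]},
  {"dp": [0, 0, 0], "dr": [0, 0, 0]},
])

```text
time: 18.18
position: [0.623, 0.1689, 0.1409]
eef_rot: [3.14, -0.0, 1.571]
wrist_force: [-1.3, -2.0, 8.3]
gripper_width: 0.0197
```

Emit:
carry_out([
  {"dp": [0, 0, 0.0002], "dr": [0, 0, 0]},
  {"dp": [0, 0, 0], "dr": [0, 0, 0]},
  {"dp": [0, 0, 0], "dr": [0, 0, 0]},
  {"dp": [0, 0, 0], "dr": [0, 0, 0]},
])

```text
time: 18.52
position: [0.623, 0.1689, 0.1409]
eef_rot: [3.139, -0.0, 1.571]
wrist_force: [-1.8, -1.5, 11.5]
gripper_width: 0.02
```

Emit:
carry_out([
  {"dp": [0, 0, 0], "dr": [0, 0, 0]},
  {"dp": [0, 0, 0], "dr": [0, 0, 0]},
  {"dp": [0, 0, 0], "dr": [0, 0, 0]},
  {"dp": [0, 0, 0], "dr": [0, 0, 0]},
  {"dp": [0, 0, 0], "dr": [0, 0, 0]},
  {"dp": [0, 0, 0], "dr": [0, 0, 0]},
])

```text
time: 19.02
position: [0.623, 0.1689, 0.1409]
eef_rot: [3.139, -0.0, 1.571]
wrist_force: [-0.9, -1.1, 10.8]
gripper_width: 0.0197
```

Run:
```python
from cell import *;import cv2,pickle,numpy as np
F=[]
for n in("wrist","scene","side","side"):
  f=grab_frame(n);F.append(f["pixels"]);s=sense();print(s["time"],s["position"].round(4),s["wrist_force"].round(1),s["moment"].round(2),s["gripper_width"])
cv2.imwrite("pics/w8.png",np.hstack([cv2.resize(F[0],(400,380)),cv2.resize(F[2][130:250,150:276],(400,380))])[:,:,::-1])
```

```text
19.0667 [0.623  0.1689 0.1409] [-1.  -0.4 10.6] [-0.32  0.34  0.01] 0.020258417070520486
19.1167 [0.623  0.1688 0.1409] [-2.  -0.9 10. ] [-0.32  0.31 -0.01] 0.01987953174245953
19.1667 [0.623  0.1689 0.1409] [-2.2 -2.3 10.6] [-0.25  0.31  0.02] 0.020507492063570144
19.2167 [0.623  0.1689 0.1409] [-1.8 -0.8 10.8] [-0.29  0.35  0.01] 0.020005056960858948
```

View pics/w8.png

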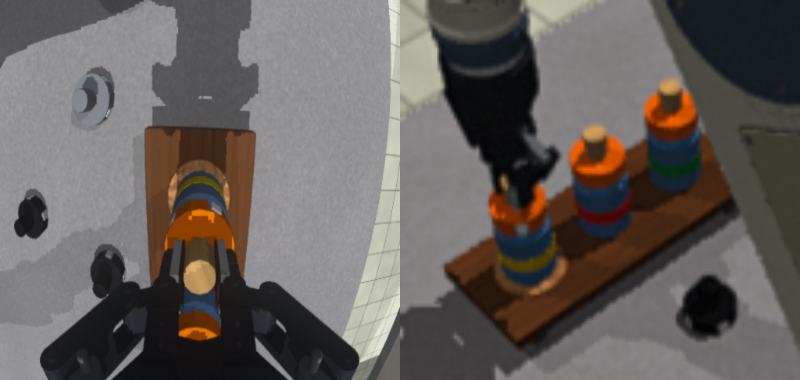

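The side crop (right half, around (520,210)) shows the lid seated level on the upright jar, centred on the coaster. The red and green jars stand where they were. The push holds steady at about 10.5 N, so I'm handing in.

```bash
python3 -c "
from cell import *
print(finish_job())"
```

```text
the job is handed in; nothing more can be done
None
```

The open jar stands upright on the cork coaster with the orange lid clicked fully home. I handed the job in with the gripper still on the knob, pushing down at about 10.5 N, after about 19 s of the 58 s allowed.

- **Jar placing:** My last measurement before setting it down had the jar within about 1.5 mm of the coaster's middle. I corrected that by about 1 mm, then let go and lifted away. Later views showed it upright and still within about 2 mm of the middle.
- **Lid:** The clips first pushed back with the tool at 0.151 m, reaching about 5.6 N. The force then dropped, and the lid stopped firmly at 0.1409 m, where fully home was expected.
- **Push:** It read 10.0 to 10.8 N over the last readings, with 1 to 3 N of sideways force.
- **Other things:** In the last side picture the red and green jars look undisturbed. The mug and the mill were not rechecked at the end, but the arm stayed well clear of them. The peak push while the clips were closing was not recorded between readings.

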